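Square up the flattened cans and clamp the bundle

ROBOT

A 6-joint arm with a two-finger parallel gripper is mounted at the origin on the work surface. World frame = base frame: x ahead of the robot, y to its left, z up, the work surface at z = 0. Lengths are in mm, angles in rad, forces in N, time in s.
With the tool pointing down it reaches from about 275 to 1000 mm from the base axis. Payload 8.4 kg.
Tool frame: the origin (TCP) lies between the finger pads; the fingertips stand 17 mm ahead of it and the grasp point (between the pads) lies 2 mm behind it; z points along the fingers, y is the line along which they close (so a half turn about z gives the same grasp; the last joint's range is limited). The gripper opens to 85 mm and grips with 20 to 120 N. Pads are 22 mm wide; open, the fingers measure 114 mm over their backs; the gripper's body (76 mm by 85 mm) begins 54 mm behind the grasp point. The pads swing forward as they close: fully open they stand 13 mm farther back than shut.
Start: joints at [-0.002, 0.353, 1.633, -0, 1.155, -0.002], TCP at [625.002, -0, 248.281] pointing down, gripper open.
Joint ranges: [-2.63, 2.63], [-0.92, 2.1], [0.06, 2.66], [-1.3, 4.44], [0, 2.69], [-3.02, 3.02]. Speed limits (rad/s): [2.22, 2.22, 2.79, 3.14, 3.14, 3.14].

INTERFACE

Orientations are given as [roll, pitch, yaw] about the fixed x, y, z axes, in that order (R = Rz(yaw) Ry(pitch) Rx(roll)).
In Python, from rig import sense, grab_frame, sign_off gives the robot as it stands. The module is installed in compiled form; this text tells all that it offers.
- The arm moves only by the tool send_rows, never from a script. Its argument "moves" is a list that holds one entry, the list of rows, each a list of 7 numbers: the shift along the world's x, y, z in m, then the turn, a rotation vector about the world's x, y, z in rad, then the opening, from -1 (shut) to 1 (fully open). In form: [[[dx, dy, dz, rx, ry, rz, jaw], ...]]. A call has 1 to 10 rows; each row shifts and turns the commanded pose from where the row before left it; what a row does not reach is not made up. A row lasts 1/10 s, in which the tool goes at most 50 mm and 8.59 degrees, less where a joint would pass 70% of its speed; a pose out of reach is approached as far as the arm can. A call with a gripper value outside its range is refused whole. The fingers move at their own pace and stop on an object; "grip_force" is the grip in N (left out, the last holds). Time passes only in rows, so rows that do not move let the fingers close. It gives the time, the measured TCP pose, the force, the opening and the grip force at its end, in the units of the state.
- sense(): the state, without advancing time (a new reading comes with each control period).
- grab_frame(name): name is "scene" or "side" or "wrist"; returns a dict with "img" (420x560x3 uint8, red, green, blue), "mtx" (3x3 intrinsics, pixels), "rvec" (rotation vector, rad) and "tvec" (3), from world to camera coordinates, as OpenCV has them; the wrist camera has in their place "T_tool_cam" (4x4, takes a point from camera to tool coordinates, whose origin is the TCP and whose axes are the flange's). Camera axes: x right, y down, z forward; pixel columns grow to the right and rows downward; lengths in mm; the calibration is good to about 2 mm. A picture is of the moment at which its call begins: read the wrist's pose just before it. There is no depth.
- sign_off(): hands the job in; it is judged then, once.
The state is a dict: "clock": time; "qpos": joint angles; "qvel": joint speeds; "joint_efforts": joint torques, N m; "eef_pos": TCP position; "tcp_rot": TCP orientation; "contact_force": force on the tool from outside, world axes, zero at the start; "wrist_torque": the same for the moment, N m; "opening": opening from 0.0 (shut) to 1.0 (fully open); "grasp_force": force on a finger pad.
Only numpy, scipy, OpenCV 4.12 (cv2) and the standard library are available. Lean on these libraries where they do the work, as an engineer would, in place of code of your own. Each camera call takes 0.05 s, during which the arm holds its last target. There are 200 camera calls.

TASK

The flattened cans stacked in the blue clamp stick out unevenly: tap their front ends in gently until the whole stack is pushed up against the clamp's back stop and its ends line up, and then press the clamp's knob down until the jaw rests on the stack, leaving it flush and held. Leave the bottles, jar, egg cup and whole can standing where they are.

Things in the scene. Friction and masses are not known exactly. Their poses are not given: they have to be found in the camera images.
- clamp: Blue plastic bundle clamp, fixed. Origin under its middle on the work surface; +x runs from its open front (facing the robot) to its back, z up. Its pedestal (x -45 to +110 mm, y -47 to +47, top 50 mm up) carries the stack of cans between four upright guide pins 10 mm thick (x -15 and +45, y -41 and +41, up to 100 mm).
- stop_middle (a point): Point on the pedestal's top at clamp x = +60 mm. A steel back stop plate (60 mm wide, 48 mm high) stands here, behind the stack. It is screwed to a different depth each time: its front face lies up to 9 mm before or behind this point, which is not reported and must be felt. It does not yield to taps.
- overhang_front (a point): Lower front edge of the clamp's overhead arm, 140 mm up at clamp x = -70 mm. The arm (34 mm wide, 35 mm high) runs from here back over the middle of the stack to a column at x 85 to 115 mm. It blocks an upright gripper from the cans' front ends: lean the tool 35 to 45 degrees, gripper body back towards the robot, fingers pointing in under the arm.
- jaw (a joint): Travel of the clamp's jaw, m: 0 fully up, grows downward; stays where it is left (about 4 N of friction). It carries a 50 x 50 mm rubber pad under the arm; the pad meets the top of the stack at about 0.022.
- knob_top (a point): Centre of the top face of the jaw's round black knob (44 mm across, 14 mm thick) above the clamp's arm; pushing it straight down lowers the jaw.
- can1: Flattened aluminium can, the lowest of the stack of four: 120 mm long (x) by 66 mm wide by 12 mm thick, heavy gauge, about 45 g, hard. Origin at the centre of its underside, x along its length towards the back stop: its front end lies at x = -60 mm. The guide pins leave it 3 mm of play either side.
- can2: Flattened aluminium can, the second from below of the stack of four: 120 mm long (x) by 66 mm wide by 12 mm thick, heavy gauge, about 45 g, hard. Origin at the centre of its underside, x along its length towards the back stop: its front end lies at x = -60 mm. The guide pins leave it 3 mm of play either side.
- can3: Flattened aluminium can, the third from below of the stack of four: 120 mm long (x) by 66 mm wide by 12 mm thick, heavy gauge, about 45 g, hard. Origin at the centre of its underside, x along its length towards the back stop: its front end lies at x = -60 mm. The guide pins leave it 3 mm of play either side.
- can4: Flattened aluminium can, the top of the stack of four: 120 mm long (x) by 66 mm wide by 12 mm thick, heavy gauge, about 45 g, hard. Origin at the centre of its underside, x along its length towards the back stop: its front end lies at x = -60 mm. The guide pins leave it 3 mm of play either side.
- amber_bottle: Empty amber glass bottle, 62 mm across, 210 mm tall. Bystander; origin under its middle.
- pet_bottle: Clear PET bottle, 66 mm across, 220 mm tall. Bystander; origin under its middle.
- egg_cup: White ceramic egg cup holding bottle caps, 52 mm across, 70 mm tall, standing left (+y) of the clamp. Bystander; origin under its middle.
- whole_can: Uncrushed aluminium drinks can, 66 mm across, 115 mm tall, standing right (-y) of the clamp. Bystander; origin under its middle.
- jam_jar: Glass jam jar with a steel lid, 72 mm across, 95 mm tall. Bystander; origin under its middle.
Mind the look-alikes: they are no part of the job. What is shaped like the can4 but pink or turquoise is not meant.

How it is judged:
By the outcome, as a careful person would: the job done as asked, in the order asked, and still so for the second after the job is handed in, with the robot touching nothing.
It also fails if it takes over 56 s, if anything falls off the work surface, if the arm or the gripper's body presses on something with over 40 N, if the wrist force passes 120 N, or if a joint passes its speed limit or range.

## Working session

There is one attempt and no reset: what is moved stays moved. The work goes in short steps, Python scripts to look and compute and a tool call to move; the robot and the scene stay as the last step left them, time stands still between calls to the robot, and variables do not carry over. Pictures are saved under pics/ and viewed, at most 10 in all, crops included, and the job is handed in when it is done.

Besides the shell and the picture viewer there is one more tool, called after "Request:" as name(argument=value, ...) on one line, values as JSON. send_rows: Moves the arm, as the interface text tells. Its arguments: {"type":"object","properties":{"moves":{"type":"array"},"grip_force":{"type":"number"}},"required":["moves"]}

```bash
mkdir -p pics
python3 - <<'E'
from rig import sense, grab_frame
import cv2,numpy as np,pickle
s=sense();print(s)
for n in ["scene","side"]:
    f=grab_frame(n);pickle.dump(f,open(n+".pkl","wb"))
    cv2.imwrite(f"pics/{n}0.png",f["img"][:,:,::-1]);print(n,f["mtx"].tolist(),f["rvec"],f["tvec"])
E
```

```text
{'clock': 0.0, 'qpos': array([-2.40210923e-03,  3.53674630e-01,  1.63418177e+00,  1.35981738e-05,
        1.15518167e+00, -2.39640094e-03]), 'qvel': array([ 1.63281084e-03,  2.31908582e-04, -4.66443328e-04,  6.15275632e-05,
        1.78200527e-03,  1.16505442e-03]), 'joint_efforts': array([-2.03471049e-03, -6.05236173e+01, -3.42063046e+01, -2.62302356e-04,
        9.48130677e-03,  3.61521288e-06]), 'eef_pos': array([6.24524584e+02, 3.87707368e-03, 2.47524740e+02]), 'tcp_rot': array([-3.14014727e+00, -1.58963491e-05,  1.57078511e+00]), 'contact_force': array([-0.97242405,  0.78347125, -0.07709421]), 'wrist_torque': array([-0.01787333, -0.01654112,  0.03302131]), 'grasp_force': 0.0, 'opening': 0.9988484764425326}
scene [[506.4692103090163, 0.0, 275.22129744681575], [0.0, 506.4692103090163, 208.16139145837698], [0.0, 0.0, 1.0]] [ 0.79731005  2.51043784 -1.13008471] [ 487.20517133 -108.53651526 1613.6160406 ]
side [[435.60248776346754, 0.0, 280.74008456150517], [0.0, 435.60248776346754, 208.45948127331457], [0.0, 0.0, 1.0]] [ 2.08582972 -0.41457589  0.19942711] [-540.85724769  271.72171877 1112.6267564 ]
```

View pics/scene0.png

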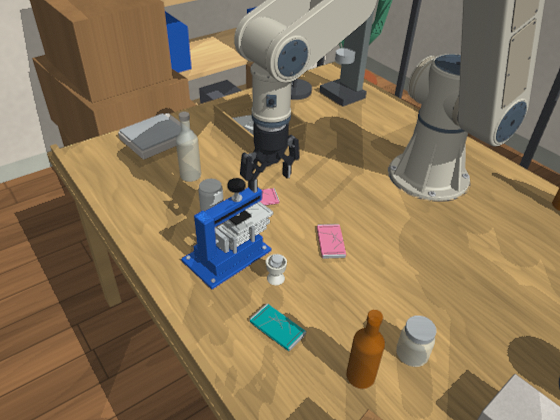

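View pics/side0.png

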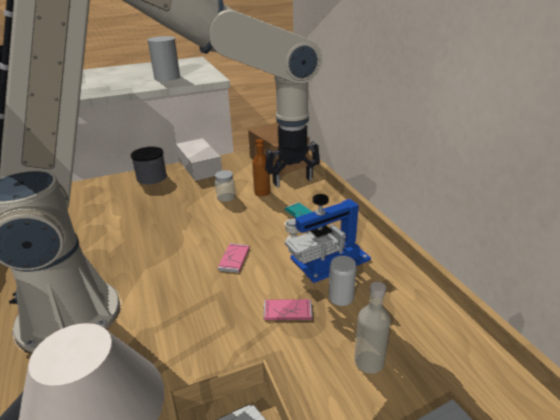

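The scene view shows the blue clamp at about (228,235), its silver stack at (245,225) and its black knob at (236,185). The side view shows the clamp at (330,245) and the knob at (320,200).

Look-alikes, scene pixels: pink flat cans (332,240) and (268,197), and a turquoise one (277,326). All three lie loose on the table. The silver stack inside the clamp is the one meant, and I'll check it in a close crop.

Run:
```python
import cv2,pickle,numpy as np
a=pickle.load(open("scene.pkl","rb"))["img"][170:290,175:295];b=pickle.load(open("side.pkl","rb"))["img"][185:285,275:375]
r=lambda i:cv2.resize(i[:,:,::-1],(400,400) if 0 else (395,395*i.shape[0]//i.shape[1]),interpolation=cv2.INTER_CUBIC)
cv2.imwrite("pics/crop.png",np.hstack([r(a),r(b)]))
for n in ["scene","side"]:
    i=pickle.load(open(n+".pkl","rb"))["img"];h=cv2.cvtColor(i,cv2.COLOR_RGB2HSV)
    m=cv2.inRange(h,(105,150,40),(125,255,255))
    c=max([c for c in cv2.findContours(m,0,2)[0] if cv2.boundingRect(c)[1]>150],key=cv2.contourArea)
    print(n,cv2.approxPolyDP(c,2.5,True)[:,0].tolist())
    k=cv2.inRange(h,(0,0,0),(179,255,50))
    for c in cv2.findContours(k,0,2)[0]:
        x,y,w,hh=cv2.boundingRect(c)
        if cv2.contourArea(c)>40 and 170<y<240 and 200<x<350: print("dark",x,y,w,hh)
```

```text
scene [[258, 188], [255, 193], [248, 187], [240, 191], [243, 198], [239, 202], [229, 198], [194, 216], [198, 243], [188, 254], [191, 257], [187, 260], [185, 256], [182, 260], [211, 288], [270, 250], [259, 235], [255, 236], [254, 242], [249, 239], [238, 246], [235, 254], [229, 249], [224, 253], [214, 243], [213, 227], [259, 200], [261, 191]]
dark 229 211 22 14
dark 228 178 17 15
side [[350, 200], [324, 209], [326, 213], [322, 216], [312, 212], [296, 218], [296, 225], [301, 231], [340, 218], [342, 230], [346, 233], [341, 254], [337, 252], [326, 256], [323, 261], [318, 259], [306, 264], [292, 256], [313, 281], [328, 275], [329, 262], [338, 254], [351, 256], [357, 264], [369, 259], [367, 256], [363, 258], [361, 255], [364, 253], [353, 243], [357, 205]]
dark 312 226 20 11
dark 305 212 44 16
dark 314 195 14 10
```

View pics/crop.png

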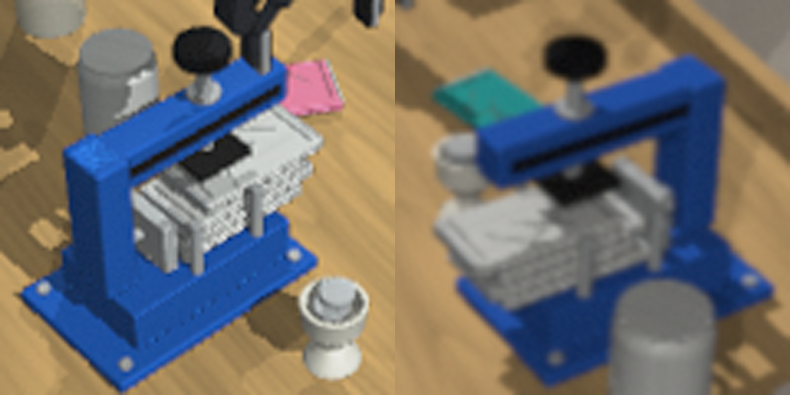

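The crop shows the silver stack between its pins in the clamp, with the arm and knob above it. The pink and turquoise cans lie well away. Next I'll cast rays for the knob, arm corners and base corners.

```bash
cat > g.py <<'E'
import cv2,pickle,numpy as np
F={n:pickle.load(open(n+".pkl","rb")) for n in ["scene","side"]}
def ray(n,p):
    f=F[n];R=cv2.Rodrigues(f["rvec"])[0];t=np.ravel(f["tvec"])
    d=R.T@np.linalg.inv(f["mtx"])@[p[0],p[1],1];return -R.T@t,d/np.linalg.norm(d)
def plane(n,p,z):
    c,d=ray(n,p);return c+d*(z-c[2])/d[2]
def tri(p,q):
    A=np.zeros((3,3));b=np.zeros(3);cs=[ray("scene",p),ray("side",q)]
    for c,d in cs:
        M=np.eye(3)-np.outer(d,d);A+=M;b+=M@c
    x=np.linalg.solve(A,b);return x,[np.linalg.norm((np.eye(3)-np.outer(d,d))@(x-c)) for c,d in cs]
sc=lambda x,y:(175+x/3.29,170+y/3.29)
sd=lambda x,y:(275+(x-395)/3.95,185+y/3.95)
E
python3 - <<'E'
from g import *
np.set_printoptions(precision=1,suppress=True)
print("cam",ray("scene",(0,0))[0],ray("side",(0,0))[0])
print("knob",*tri(sc(203,42),sd(576,48)))
print("knob dark bbox ctr",*tri((236.5,185.5),(321,200)))
for n,p in [("scene",(182,260)),("scene",(211,288)),("scene",(270,250)),("side",(313,281)),("side",(369,259)),("side",(292,256))]: print("base",n,p,plane(n,p,0))
for nm,n,p in [("front+y","scene",sc(285,78)),("rear+y","scene",sc(110,178)),("rear-y","scene",sc(65,150)),("front+y","side",sd(479,128)),("front-y","side",sd(513,145)),("rear-y","side",sd(723,72)),("rear+y","side",sd(690,55))]: print("top175",nm,n,plane(n,p,175))
for nm,p in [("can4 front+y",sc(322,140)),("front-y",sc(282,108))]: print(nm,plane("scene",p,98))
for nm,p in [("can4 front+y",sd(438,222)),("front-y",sd(470,265))]: print("side",nm,plane("side",p,98))
E
```

```text
cam [1166.7  745.2  967.6] [ 221.8 -956.9  799.7]
knob [675.2 -64.2 221.8] [np.float64(1.21559398680077), np.float64(1.2155939868006442)]
knob dark bbox ctr [675.6 -64.8 213.3] [np.float64(1.2152394557850994), np.float64(1.2152394557849022)]
base scene (182, 260) [ 817.9 -111.8    0. ]
base scene (211, 288) [803.8  11.5   0. ]
base scene (270, 250) [609.6 -12.    0. ]
base side (313, 281) [ 627.  -128.3    0. ]
base side (369, 259) [ 819.1 -105.3    0. ]
base side (292, 256) [617.6  -2.2   0. ]
top175 front+y scene [615.9 -43.5 175. ]
top175 rear+y scene [778.7 -22.1 175. ]
top175 rear-y scene [790.2 -65.2 175. ]
top175 front+y side [606.3 -62.5 175. ]
top175 front-y side [618.6 -90.7 175. ]
top175 rear-y side [792.2 -65.  175. ]
top175 rear+y side [782.8 -34.8 175. ]
can4 front+y [582.  -40.8  98. ]
front-y [586.  -90.3  98. ]
side can4 front+y [579.5 -51.7  98. ]
side front-y [ 580.5 -105.8   98. ]
```

Run:
```python
from rig import grab_frame
import numpy as np
f=grab_frame("wrist");print(np.round(f["T_tool_cam"],2),f["mtx"])
from g import *
for nm,p in [("pinkA",(332,240)),("pinkB",(268,197)),("egg",(276,283)),("teal",(277,326))]: print(nm,plane("scene",p,6).round())
for nm,p in [("can",(342,300)),("pinkB",(289,310)),("pinkA",(234,258))]: print(nm,plane("side",p,6).round())
```

```text
[[   0.     -0.96   -0.27   69.71]
 [   1.      0.     -0.      0.39]
 [   0.     -0.27    0.96 -126.4 ]
 [   0.      0.      0.      1.  ]] [[325.57166836   0.         282.08595068]
 [  0.         325.57166836 205.15812989]
 [  0.           0.           1.        ]]
pinkA [453.  57.   6.]
pinkB [ 492. -188.    6.]
egg [666.  93.   6.]
teal [739. 198.   6.]
can [ 661. -231.    6.]
pinkB [ 521. -210.    6.]
pinkA [454.  50.   6.]
```

Request:
send_rows(moves=[[[-0.02,-0.006,0.01,0,0,0.141,-1],[-0.02,-0.006,0,0,0,0.141,-1],[-0.02,-0.01,0,0,0,0.141,-1],[-0.02,-0.01,0,0,0,0.141,-1],[-0.02,-0.01,0,0,0,0.141,-1],[-0.02,-0.01,0,0,0,0.141,-1],[-0.02,-0.01,0,0,0,0.141,-1],[-0.02,-0.01,0,0,0,0.141,-1],[-0.02,-0.01,0,0,0,0.141,-1],[0,0,0,0,0,0.141,-1]]])

```text
clock: 1.15
eef_pos: [442.5, -82.7, 258.0]
tcp_rot: [-3.141, -0.002, 2.986]
contact_force: [0.4, 0.3, 0.9]
opening: 0.003
grasp_force: 0.0
```

Request:
send_rows(moves=[[[0,0,-0.01,0,0,0.14,-1],[0,0,-0.01,0,0,0.14,-1],[0,0,-0.015,0.0156,-0.13,0,-1],[0,0,-0.015,0.0156,-0.13,0,-1],[0,0,-0.015,0.0156,-0.13,0,-1],[0,0,-0.015,0.0156,-0.13,0,-1],[0.02,0,-0.015,0.0156,-0.13,0,-1],[0.02,0,-0.015,0.0156,-0.13,0,-1],[0.02,0,-0.01,0,0,0,-1],[0.0,0,0,0,0,0,-1]]])

```text
clock: 2.15
eef_pos: [493.2, -64.7, 173.9]
tcp_rot: [3.107, 0.59, -3.017]
contact_force: [-0.2, 0.8, 0.6]
opening: 0.001
grasp_force: 0.0
```

Run:
```python
from rig import sense,grab_frame
import cv2,pickle
from scipy.spatial.transform import Rotation as R
s=sense();print(s["clock"],s["eef_pos"],s["contact_force"],s["qpos"].round(2));print(R.from_euler("xyz",s["tcp_rot"]).as_matrix().round(3))
f=grab_frame("wrist");f["s"]=s;pickle.dump(f,open("w1.pkl","wb"));w=f["img"]
cv2.imwrite("pics/w1.png",w[:,:,::-1])
```

```text
2.15 [493.24389382 -64.68238298 173.86715865] [-0.16285828  0.8034438   0.56081909] [-0.31  0.1   2.34  1.02  0.31 -2.94]
[[-0.824 -0.143  0.548]
 [-0.103  0.989  0.103]
 [-0.557  0.029 -0.83 ]]
```

View pics/w1.png

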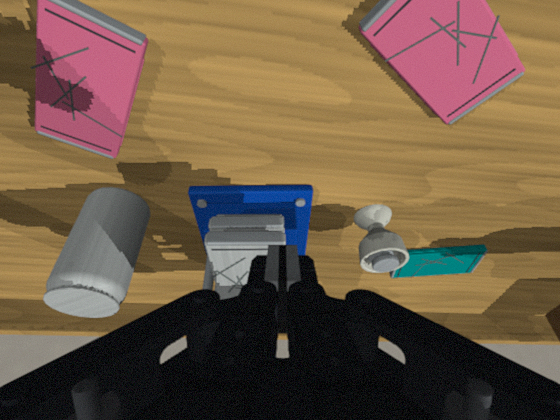

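The wrist view shows the clamp (250,220), the uneven stack ends (245,240) and the closed fingertips (285,260). Joint 6 is near its limit, so I'll turn the tool half a turn the other way before leaning further.

Request:
send_rows(moves=[[[0,0,0,0.0806,0.0151,-0.122,-1],[0,0,0,0.0806,0.0151,-0.122,-1],[0,0,0,0.0806,0.0151,-0.122,-1],[0,0,0,0.0806,0.0151,-0.122,-1],[0,0,0,0.0806,0.0151,-0.122,-1],[0,0,0,0.0806,0.0151,-0.122,-1],[0,0,0,0.0806,0.0151,-0.122,-1],[0,0,0,0.0806,0.0151,-0.122,-1],[0,0,0,0.0806,0.0151,-0.122,-1],[0,0,0,0.0806,0.0151,-0.122,-1]]])

```text
clock: 3.2
eef_pos: [491.5, -64.3, 174.7]
tcp_rot: [2.55, 0.025, 1.794]
contact_force: [-0.5, -0.5, -0.3]
opening: 0.002
grasp_force: 0.0
```

Request:
send_rows(moves=[[[0,0,0,0.0806,0.0151,-0.122,-1],[0,0,0,0.0806,0.0151,-0.122,-1],[0,0,0,0.0806,0.0151,-0.122,-1],[0,0,0,0.0806,0.0151,-0.122,-1],[0,0,0,0.0806,0.0151,-0.122,-1],[0,0,0,0.0806,0.0151,-0.122,-1],[0,0,0,0.0806,0.0151,-0.122,-1],[0,0,0,0.0806,0.0151,-0.122,-1],[0,0,0,0.0806,0.0151,-0.122,-1],[0,0,0,0.0806,0.0151,-0.122,-1]]])

```text
clock: 4.2
eef_pos: [491.5, -64.3, 174.7]
tcp_rot: [3.044, -0.585, 0.361]
contact_force: [-0.0, 0.7, -0.5]
opening: -0.0
grasp_force: 0.0
```

```bash
cat > st.py <<'E'
from rig import sense
import numpy as np
from scipy.spatial.transform import Rotation as R
np.set_printoptions(precision=4,suppress=True)
yaw=.119;L=np.radians(45)
u=np.array([np.cos(yaw),np.sin(yaw),0]);v=np.array([-np.sin(yaw),np.cos(yaw),0])
O=np.array([671,-65,0])
s=sense();p=s["eef_pos"];M=R.from_euler("xyz",s["tcp_rot"])
z=np.sin(L)*u-np.array([0,0,np.cos(L)]);y=-v;x=np.cross(y,z)
T=R.from_matrix(np.c_[x,y,z])
print(s["clock"],"p",p,"q",s["qpos"].round(2),"F",s["contact_force"].round(1),"Fu",(s["contact_force"]@u).round(1))
print("rot to target",(T*M.inv()).as_rotvec(),"lean",np.degrees(np.arccos(-M.as_matrix()[2,2])))
print("clamp xyz TCP",(p-O)@u,(p-O)@v,p[2],"tip edge x,z",(p-O)@u+19.8,p[2]-4.2)
E
python3 st.py
```

```text
4.2 p [491.5069 -64.2996 174.7042] q [-0.31  0.09  2.35  1.02  0.31  0.01] F [-0.   0.7 -0.5] Fu 0.1
rot to target [ 0.1213 -0.1769 -0.1788] lean 33.91869624672419
clamp xyz TCP -178.14052114969286 22.004701722827733 174.7042026853505 tip edge x,z -158.34052114969285 170.50420268535052
```

Request:
send_rows(moves=[[[0.0038,-0.0023,-0.0094,0.0152,-0.0221,-0.0224,-1],[0.0038,-0.0023,-0.0094,0.0152,-0.0221,-0.0224,-1],[0.0038,-0.0023,-0.0094,0.0152,-0.0221,-0.0224,-1],[0.0038,-0.0023,-0.0094,0.0152,-0.0221,-0.0224,-1],[0.0038,-0.0023,-0.0094,0.0152,-0.0221,-0.0224,-1],[0.0038,-0.0023,-0.0094,0.0152,-0.0221,-0.0224,-1],[0.0038,-0.0023,-0.0094,0.0152,-0.0221,-0.0224,-1],[0.0038,-0.0023,-0.0094,0.0152,-0.0221,-0.0224,-1],[0,0,0,0,0,0,-1]]])

```text
clock: 5.1
eef_pos: [521.3, -82.0, 99.5]
tcp_rot: [3.137, -0.782, 0.128]
contact_force: [-0.4, 0.5, 0.2]
opening: -0.001
grasp_force: 0.0
```

```bash
python3 st.py
python3 - <<'E'
from rig import grab_frame
import cv2,numpy as np
b=grab_frame("side")["img"][185:285,265:365];w=grab_frame("wrist")["img"]
cv2.imwrite("pics/b2.png",np.hstack([cv2.resize(b,(400,400),interpolation=2),cv2.resize(w,(400,300)).repeat(1,0) if 0 else cv2.copyMakeBorder(cv2.resize(w,(400,300)),0,100,0,0,0)])[:,:,::-1])
E
```

```text
5.1 p [521.3007 -81.9692  99.4607] q [-0.36  0.39  2.44  2.42  0.52 -1.28] F [-0.4  0.5  0.2] Fu -0.3
rot to target [ 0.0034 -0.0035 -0.0065] lean 44.77956278527522
clamp xyz TCP -150.65521213123827 0.9229881576349968 99.46072543866734 tip edge x,z -130.85521213123826 95.26072543866734
```

View pics/b2.png

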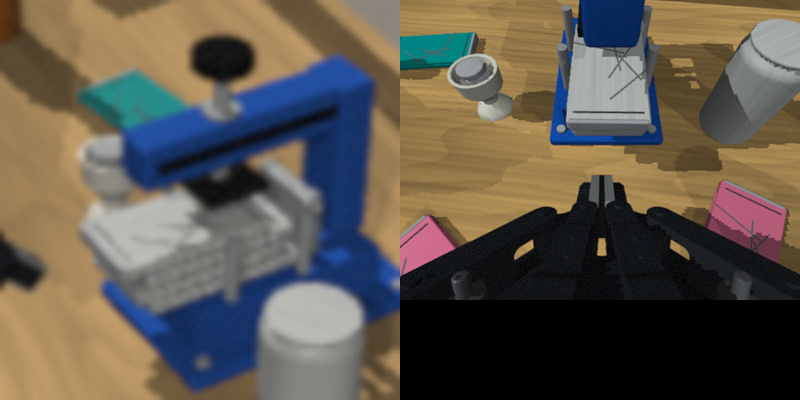

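Side view: can4's front end sticks out furthest and the lower ends step back. Wrist view: the stack front edge sits at about (608,117) in the composite, centred ahead of the fingers at (601,180). I'll push can4 first.

Request:
send_rows(moves=[[[0.006,-0.002,-0.0035,0.0034,-0.0035,-0.0065,-1],[0.006,0.0007,0,0,0,0,-1],[0.006,0.0007,0,0,0,0,-1],[0.006,0.0007,0,0,0,0,-1],[0.006,0.0007,0,0,0,0,-1],[0.003,0.0004,0,0,0,0,-1],[0.003,0.0004,0,0,0,0,-1],[0.003,0.0004,0,0,0,0,-1],[0.003,0.0004,0,0,0,0,-1],[0,0,0,0,0,0,-1]]])

```text
clock: 6.2
eef_pos: [564.6, -79.9, 97.0]
tcp_rot: [3.139, -0.787, 0.121]
contact_force: [0.3, -0.0, 0.2]
opening: 0.002
grasp_force: 0.0
```

Request:
send_rows(moves=[[[0.002,0.00024,0,0,0,0,-1],[0.002,0.00024,0,0,0,0,-1],[0.002,0.00024,0,0,0,0,-1],[0.002,0.00024,0,0,0,0,-1]]])

```text
clock: 6.6
eef_pos: [572.3, -78.9, 96.9]
tcp_rot: [3.139, -0.787, 0.121]
contact_force: [-0.5, -0.9, 0.1]
opening: -0.001
grasp_force: 0.1
```

```bash
python3 st.py
python3 - <<'E'
from rig import grab_frame
import cv2,numpy as np
b=grab_frame("side")["img"][185:285,265:365];w=grab_frame("wrist")["img"]
cv2.imwrite("pics/b3.png",np.hstack([cv2.resize(b,(400,400),interpolation=2),cv2.resize(w[0:280,142:422],(400,400))])[:,:,::-1])
E
```

```text
6.6 p [572.3385 -78.924   96.9356] q [-0.3   0.43  2.35  2.46  0.47 -1.25] F [-0.5 -0.9  0.1] Fu -0.6
rot to target [ 0.0017  0.0016 -0.0002] lean 45.07937209807477
clamp xyz TCP -99.6167765308443 -2.112489832576582 96.93556901074982 tip edge x,z -79.81677653084431 92.73556901074981
```

View pics/b3.png

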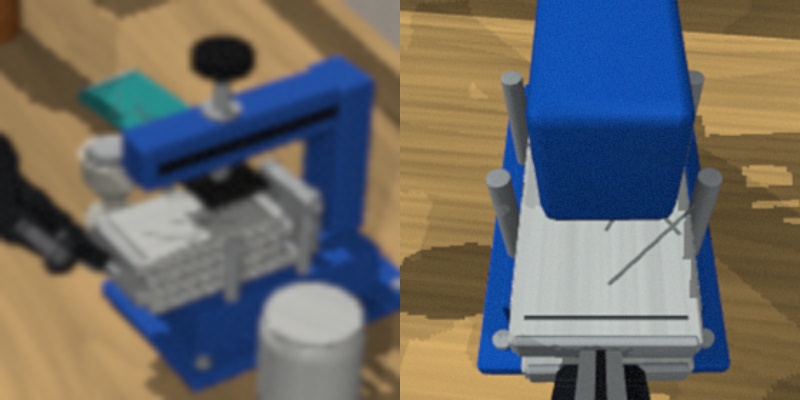

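The fingertips are on can4's front end at the stack's middle (600,355), and can4 has begun sliding in. A lower can now shows in front at (605,370).

Request:
send_rows(moves=[[[0.002,0.00024,0,0,0,0,-1],[0.002,0.00024,0,0,0,0,-1],[0.002,0.00024,0,0,0,0,-1],[0.002,0.00024,0,0,0,0,-1]]])

```text
clock: 7.1
eef_pos: [580.4, -78.0, 96.9]
tcp_rot: [3.139, -0.787, 0.121]
contact_force: [-1.1, -0.8, -0.3]
opening: 0.001
grasp_force: 0.1
```

Request:
send_rows(moves=[[[0.0015,0.00018,0,0,0,0,-1],[0.0015,0.00018,0,0,0,0,-1]]])

```text
clock: 7.3
eef_pos: [583.3, -77.6, 96.9]
tcp_rot: [3.139, -0.787, 0.121]
contact_force: [0.3, 0.7, 0.1]
opening: 0.002
grasp_force: 0.2
```

Request:
send_rows(moves=[[[0.0015,0.00018,0,0,0,0,-1],[0.0015,0.00018,0,0,0,0,-1]]])

```text
clock: 7.5
eef_pos: [586.2, -77.2, 96.9]
tcp_rot: [3.139, -0.787, 0.121]
contact_force: [-1.6, -0.8, 0.7]
opening: -0.003
grasp_force: 0.4
```

Request:
send_rows(moves=[[[0.0015,0.00018,0,0,0,0,-1],[0.0015,0.00018,0,0,0,0,-1]]])

```text
clock: 7.7
eef_pos: [589.2, -76.9, 96.9]
tcp_rot: [3.139, -0.787, 0.121]
contact_force: [-0.3, 0.6, 0.5]
opening: -0.004
grasp_force: 0.4
```

Request:
send_rows(moves=[[[0.0015,0.00018,0,0,0,0,-1],[0.0015,0.00018,0,0,0,0,-1]]])

```text
clock: 7.9
eef_pos: [591.2, -76.6, 96.6]
tcp_rot: [3.139, -0.785, 0.12]
contact_force: [-19.7, -4.2, 16.5]
opening: 0.001
grasp_force: 11.2
```

Request:
send_rows(moves=[[[0.001,0.00012,0,0,0,0,-1],[0.001,0.00012,0,0,0,0,-1]]])

```text
clock: 8.1
eef_pos: [591.4, -76.5, 96.4]
tcp_rot: [3.14, -0.784, 0.118]
contact_force: [-32.9, -7.1, 28.9]
opening: 0.001
grasp_force: 19.2
```

Request:
send_rows(moves=[[[0.001,0.00012,0,0,0,0,-1],[0.001,0.00012,0,0,0,0,-1]]])

```text
clock: 8.3
eef_pos: [591.6, -76.4, 96.2]
tcp_rot: [3.141, -0.782, 0.117]
contact_force: [-49.1, -10.5, 44.9]
opening: 0.0
grasp_force: 29.0
```

Request:
send_rows(moves=[[[0.001,0.00012,0,0,0,0,-1],[0.001,0.00012,0,0,0,0,-1]]])

```text
clock: 8.5
eef_pos: [591.8, -76.3, 96.0]
tcp_rot: [3.141, -0.78, 0.115]
contact_force: [-65.9, -14.3, 58.8]
opening: -0.001
grasp_force: 38.9
```

```bash
python3 st.py
python3 - <<'E'
from rig import grab_frame
import cv2,numpy as np
b=grab_frame("side")["img"][185:285,265:365];w=grab_frame("wrist")["img"]
cv2.imwrite("pics/b4.png",np.hstack([cv2.resize(b,(400,400),interpolation=2),cv2.resize(w[100:300,182:382],(400,400))])[:,:,::-1])
E
```

```text
8.5 p [591.7895 -76.2893  96.0411] q [-0.28  0.44  2.31  2.46  0.44 -1.22] F [-65.9 -14.3  58.8] Fu -67.2
rot to target [ 0.0009 -0.0052  0.0039] lean 44.699905616857045
clamp xyz TCP -79.99054905409032 -1.805684051166196 96.04109971625724 tip edge x,z -60.190549054090326 91.84109971625723
```

View pics/b4.png

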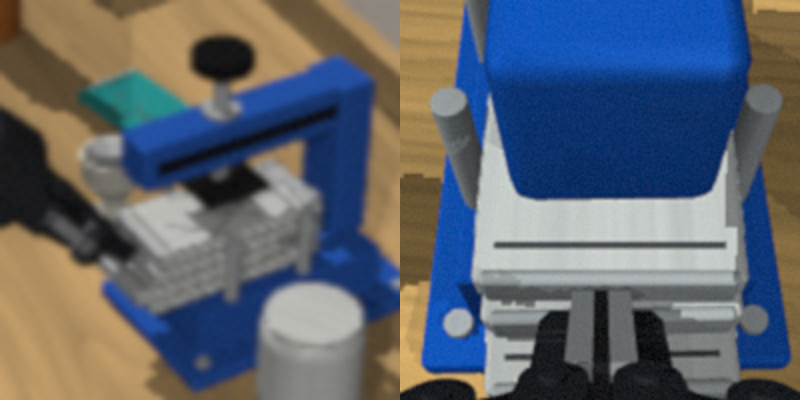

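Request:
send_rows(moves=[[[-0.01,-0.0012,0.005,0,0,0,-1],[-0.02,-0.0024,0.01,0,0,0,-1],[-0.02,-0.0024,0.01,0,0,0,-1],[0,0,0,0,0,0,-1]]])

```text
clock: 9.0
eef_pos: [546.4, -81.9, 122.4]
tcp_rot: [3.139, -0.786, 0.121]
contact_force: [-0.9, 0.8, 0.1]
opening: -0.002
grasp_force: 0.0
```

```bash
cat > wr.py <<'E'
from st import *
from rig import grab_frame
import cv2,pickle
def pix(W,px,zz):
    Mx=R.from_euler("xyz",W["s"]["tcp_rot"]).as_matrix();T=np.array(W["T_tool_cam"])
    d=Mx@T[:3,:3]@np.linalg.inv(W["mtx"])@[px[0],px[1],1];c=W["s"]["eef_pos"]+Mx@T[:3,3]
    P=c+d*(zz-c[2])/d[2];return (P-O)@u,(P-O)@v
def grab(n):
    W=dict(grab_frame("wrist"));W["s"]=sense();pickle.dump(W,open(n,"wb"));return W
E
python3 - <<'E'
from wr import *
W=grab("w5.pkl");w=W["img"]
# b4 estimate
s4=dict(eef_pos=np.array([591.8,-76.3,96.0]),tcp_rot=[3.141,-.78,.115]);W4=dict(W);W4["s"]=s4
for r in (245,272,290,305,325,355,385):
    print(r,[round(pix(W4,(182+290,100+r/2) if 0 else (282,100+r/2),z)[0],1) for z in (98,86,74,62)])
cv2.imwrite("pics/b5.png",np.hstack([cv2.resize(w[80:300,202:402],(546,600),interpolation=2),cv2.resize(grab_frame("side")["img"][225:265,285:325],(254,600) if 0 else (254,254),interpolation=2).__class__(0) if 0 else np.vstack([cv2.resize(grab_frame("side")["img"][225:265,285:325],(254,254),interpolation=2),np.zeros((346,254,3),np.uint8)])])[:,:,::-1])
E
```

```text
9.0 p [546.4101 -81.8789 122.3943] q [-0.33  0.34  2.39  2.34  0.45 -1.16] F [-0.9  0.8  0.1] Fu -0.8
rot to target [0.0018 0.0011 0.0004] lean 45.04856122584594
clamp xyz TCP -125.71261890075162 -1.968307001481742 122.39427419264847 tip edge x,z -105.91261890075162 118.19427419264846
245 [np.float64(-52.7), np.float64(-46.9), np.float64(-41.1), np.float64(-35.3)]
272 [np.float64(-59.6), np.float64(-54.3), np.float64(-49.1), np.float64(-43.9)]
290 [np.float64(-63.9), np.float64(-59.1), np.float64(-54.3), np.float64(-49.5)]
305 [np.float64(-67.5), np.float64(-63.0), np.float64(-58.5), np.float64(-53.9)]
325 [np.float64(-72.1), np.float64(-68.0), np.float64(-63.9), np.float64(-59.8)]
355 [np.float64(-78.8), np.float64(-75.3), np.float64(-71.7), np.float64(-68.2)]
385 [np.float64(-85.1), np.float64(-82.2), np.float64(-79.2), np.float64(-76.2)]
```

View pics/b5.png

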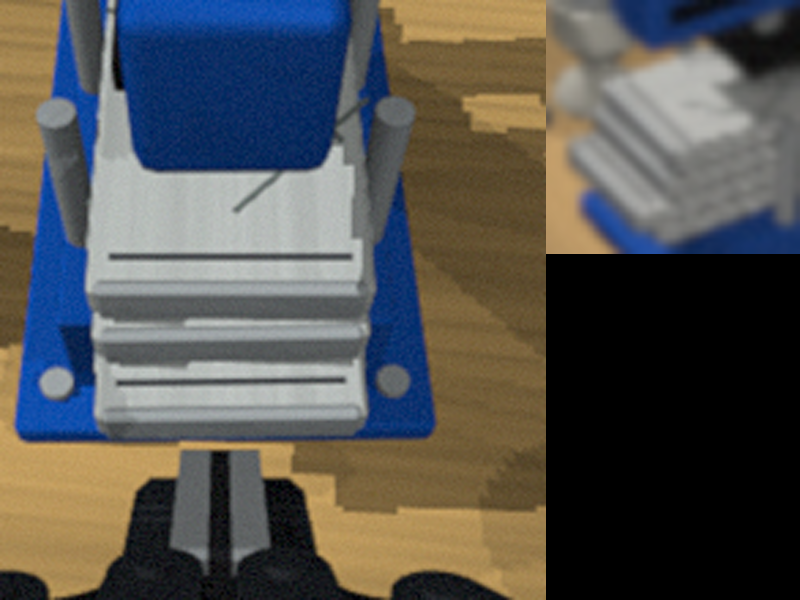

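The stack now shows as stairs: the top can's front edge at row 283, a second at 328 and a third, further out, at 412. The fingers at (215,450) are clear of it.

Run:
```python
from wr import *
W=pickle.load(open("w5.pkl","rb"))
for r,xs in ((257,(110,353)),(283,(90,372)),(316,(90,372)),(328,(97,369)),(360,(97,369)),(382,(118,345)),(412,(97,365)),(434,(97,365))):
    print(r,[(z,[tuple(np.round(pix(W,(202+x/2.73,80+r/2.727),z),1)) for x in xs]) for z in (98,86,74,62,50)])
```

```text
9.1 p [548.8215 -82.1365 122.4129] q [-0.33  0.35  2.38  2.35  0.45 -1.16] F [ 1.1 -0.1  0.5] Fu 1.1
rot to target [0.002  0.0029 0.0003] lean 45.1514303092892
clamp xyz TCP -123.34886833111976 -2.510373936616894 122.41289525056736 tip edge x,z -103.54886833111976 118.21289525056736
257 [(98, [(np.float64(-51.3), np.float64(22.9)), (np.float64(-51.3), np.float64(-31.0))]), (86, [(np.float64(-43.0), np.float64(24.7)), (np.float64(-42.9), np.float64(-33.2))]), (74, [(np.float64(-34.6), np.float64(26.5)), (np.float64(-34.6), np.float64(-35.4))]), (62, [(np.float64(-26.3), np.float64(28.3)), (np.float64(-26.3), np.float64(-37.6))]), (50, [(np.float64(-18.0), np.float64(30.0)), (np.float64(-17.9), np.float64(-39.8))])]
283 [(98, [(np.float64(-58.2), np.float64(26.9)), (np.float64(-58.1), np.float64(-34.6))]), (86, [(np.float64(-50.3), np.float64(28.9)), (np.float64(-50.3), np.float64(-37.1))]), (74, [(np.float64(-42.5), np.float64(31.0)), (np.float64(-42.5), np.float64(-39.5))]), (62, [(np.float64(-34.7), np.float64(33.1)), (np.float64(-34.7), np.float64(-42.0))]), (50, [(np.float64(-26.9
[... 2003 characters left out ...]
(74, [(np.float64(-78.0), np.float64(26.9)), (np.float64(-78.0), np.float64(-34.9))]), (62, [(np.float64(-72.4), np.float64(28.7)), (np.float64(-72.4), np.float64(-37.1))]), (50, [(np.float64(-66.9), np.float64(30.5)), (np.float64(-66.9), np.float64(-39.3))])]
434 [(98, [(np.float64(-93.9), np.float64(22.9)), (np.float64(-93.8), np.float64(-30.2))]), (86, [(np.float64(-88.7), np.float64(24.7)), (np.float64(-88.7), np.float64(-32.4))]), (74, [(np.float64(-83.5), np.float64(26.5)), (np.float64(-83.5), np.float64(-34.5))]), (62, [(np.float64(-78.3), np.float64(28.3)), (np.float64(-78.3), np.float64(-36.6))]), (50, [(np.float64(-73.1), np.float64(30.0)), (np.float64(-73.1), np.float64(-38.8))])]
```

Request:
send_rows(moves=[[[0,-0.0015,-0.0125,0,0,0,-1],[0,0,-0.0125,0,0,0,-1],[0,0,-0.0125,0,0,0,-1],[0,0,-0.0125,0,0,0,-1],[0.006,0.0007,0,0,0,0,-1],[0.006,0.0007,0,0,0,0,-1],[0.004,0.0005,0,0,0,0,-1],[0,0,0,0,0,0,-1]]])

```text
clock: 9.9
eef_pos: [565.6, -81.4, 72.9]
tcp_rot: [3.138, -0.789, 0.123]
contact_force: [0.2, 0.4, -0.1]
opening: 0.004
grasp_force: 0.0
```

Request:
send_rows(moves=[[[0.002,0.00024,0,0,0,0,-1],[0.002,0.00024,0,0,0,0,-1],[0.002,0.00024,0,0,0,0,-1],[0.002,0.00024,0,0,0,0,-1]]])

```text
clock: 10.3
eef_pos: [572.3, -80.5, 72.1]
tcp_rot: [3.139, -0.787, 0.121]
contact_force: [1.1, 0.9, -0.3]
opening: -0.003
grasp_force: 0.0
```

```bash
python3 st.py
```

```text
10.3 p [572.3454 -80.4722  72.0882] q [-0.31  0.5   2.35  2.53  0.53 -1.34] F [ 1.1  0.9 -0.3] Fu 1.2
rot to target [ 0.0017  0.0018 -0.0002] lean 45.0913406901998
clamp xyz TCP -99.79375964123732 -3.6505728997773677 72.08824678364171 tip edge x,z -79.99375964123732 67.8882467836417
```

Request:
send_rows(moves=[[[0.002,0.00024,0,0,0,0,-1],[0.002,0.00024,0,0,0,0,-1],[0.002,0.00024,0,0,0,0,-1],[0.002,0.00024,0,0,0,0,-1],[0.002,0.00024,0,0,0,0,-1],[0.002,0.00024,0,0,0,0,-1]]])

```text
clock: 10.9
eef_pos: [584.3, -79.0, 71.9]
tcp_rot: [3.139, -0.787, 0.121]
contact_force: [-1.2, -1.1, 0.4]
opening: -0.002
grasp_force: 0.7
```

Request:
send_rows(moves=[[[0.001,0.00012,0,0,0,0,-1],[0.001,0.00012,0,0,0,0,-1],[0.001,0.00012,0,0,0,0,-1]]])

```text
clock: 11.2
eef_pos: [587.2, -78.6, 71.9]
tcp_rot: [3.139, -0.787, 0.121]
contact_force: [-1.7, -1.5, 0.8]
opening: -0.005
grasp_force: 0.9
```

Request:
send_rows(moves=[[[0.001,0.00012,0,0,0,0,-1],[0.001,0.00012,0,0,0,0,-1]]])

```text
clock: 11.4
eef_pos: [589.2, -78.4, 71.9]
tcp_rot: [3.139, -0.787, 0.121]
contact_force: [-1.9, 0.8, 1.6]
opening: 0.001
grasp_force: 1.1
```

Request:
send_rows(moves=[[[0.001,0.00012,0,0,0,0,-1],[0.001,0.00012,0,0,0,0,-1]]])

```text
clock: 11.6
eef_pos: [591.2, -78.2, 71.9]
tcp_rot: [3.139, -0.787, 0.121]
contact_force: [-2.1, -0.2, 0.5]
opening: 0.004
grasp_force: 0.8
```

Request:
send_rows(moves=[[[0.0006,7e-05,0,0,0,0,-1],[0.0006,7e-05,0,0,0,0,-1]]])

```text
clock: 11.8
eef_pos: [591.5, -78.1, 71.7]
tcp_rot: [3.139, -0.786, 0.12]
contact_force: [-13.4, -2.3, 10.8]
opening: -0.006
grasp_force: 7.2
```

Request:
send_rows(moves=[[[-0.008,-0.001,0,0,0,0,-1],[-0.002,-0.0003,0.006,0,0,0,-1],[0,0,0.006,0,0,0,-1],[0.001,0.0001,0,0,0,0,-1],[0.003,0.0003,0,0,0,0,-1],[0.0015,0.0002,0,0,0,0,-1],[0.001,0.0001,0,0,0,0,-1],[0.001,0.0001,0,0,0,0,-1]]])

```text
clock: 12.6
eef_pos: [590.0, -78.4, 83.7]
tcp_rot: [3.139, -0.787, 0.121]
contact_force: [-0.3, 0.9, -0.6]
opening: 0.005
grasp_force: 0.0
```

Request:
send_rows(moves=[[[0.0007,8e-05,0,0,0,0,-1],[0.0007,8e-05,0,0,0,0,-1]]])

```text
clock: 12.8
eef_pos: [591.2, -78.3, 83.8]
tcp_rot: [3.139, -0.787, 0.121]
contact_force: [0.0, -0.2, 0.2]
opening: -0.001
grasp_force: 0.0
```

Request:
send_rows(moves=[[[0.0006,7e-05,0,0,0,0,-1],[0.0006,7e-05,0,0,0,0,-1]]])

```text
clock: 13.0
eef_pos: [591.6, -78.2, 83.6]
tcp_rot: [3.139, -0.785, 0.12]
contact_force: [-10.6, -2.0, 7.5]
opening: -0.003
grasp_force: 5.3
```

Request:
send_rows(moves=[[[-0.01,-0.0012,0,0,0,0,-1],[-0.01,-0.0012,-0.006,0,0,0,-1],[0,0,-0.006,0,0,0,-1],[0,0,-0.006,0,0,0,-1],[0,0,-0.006,0,0,0,-1],[0.003,0.0004,0,0,0,0,-1],[0.003,0.0004,0,0,0,0,-1],[0.003,0.0004,0,0,0,0,-1],[0.003,0.0004,0,0,0,0,-1],[0.003,0.0004,0,0,0,0,-1]]])

```text
clock: 14.0
eef_pos: [588.0, -78.6, 60.2]
tcp_rot: [3.139, -0.787, 0.121]
contact_force: [-2.2, -0.5, 0.2]
opening: -0.003
grasp_force: 1.2
```

Request:
send_rows(moves=[[[0.001,0.00012,0,0,0,0,-1],[0.001,0.00012,0,0,0,0,-1]]])

```text
clock: 14.2
eef_pos: [589.2, -78.3, 59.9]
tcp_rot: [3.139, -0.786, 0.121]
contact_force: [-5.2, -0.9, 3.5]
opening: -0.0
grasp_force: 2.2
```

Request:
send_rows(moves=[[[0.0006,7e-05,0,0,0,0,-1],[0.0006,7e-05,0,0,0,0,-1]]])

```text
clock: 14.4
eef_pos: [590.5, -78.2, 59.9]
tcp_rot: [3.139, -0.787, 0.121]
contact_force: [-3.3, -0.6, 2.2]
opening: 0.002
grasp_force: 1.8
```

Request:
send_rows(moves=[[[0.0006,7e-05,0,0,0,0,-1],[0.0006,7e-05,0,0,0,0,-1]]])

```text
clock: 14.6
eef_pos: [591.3, -78.1, 59.7]
tcp_rot: [3.139, -0.786, 0.121]
contact_force: [-10.2, -1.9, 9.1]
opening: -0.003
grasp_force: 5.5
```

Request:
send_rows(moves=[[[-0.008,-0.001,0,0,0,0,-1],[-0.002,-0.0003,0.006,0,0,0,-1],[0,0,0.006,0,0,0,-1],[0.004,0.0005,0,0,0,0,-1],[0.003,0.0004,0,0,0,0,-1],[0.0015,0.0002,0,0,0,0,-1],[0.001,0.0001,0,0,0,0,-1],[0.0006,7e-05,0,0,0,0,-1]]])

```text
clock: 15.4
eef_pos: [591.4, -78.1, 71.5]
tcp_rot: [3.139, -0.786, 0.121]
contact_force: [-8.4, -2.0, 5.6]
opening: 0.003
grasp_force: 3.9
```

Can2 is seated. Next I'll check can4 again: back off, up 24 mm and forward.

Request:
send_rows(moves=[[[-0.01,-0.0012,0,0,0,0,-1],[0,0,0.008,0,0,0,-1],[0,0,0.008,0,0,0,-1],[0,0,0.008,0,0,0,-1],[0.004,0.0005,0,0,0,0,-1],[0.003,0.0004,0,0,0,0,-1],[0.0015,0.0002,0,0,0,0,-1],[0.001,0.0001,0,0,0,0,-1]]])

```text
clock: 16.2
eef_pos: [591.5, -78.1, 95.6]
tcp_rot: [3.139, -0.786, 0.121]
contact_force: [-5.2, -1.6, 2.4]
opening: -0.004
grasp_force: 2.5
```

Request:
send_rows(moves=[[[-0.02,-0.0024,0,0,0,0,-1],[-0.03,-0.0036,0.005,0,0,0,-1],[-0.04,-0.004,0.02,0,0,0,-1],[-0.01,0,0.03,0,0,0,-1],[0,0,0.03,0,0,0,-1],[0,0,0.03,-0.0078,0.065,0,-1],[0,0,0.03,-0.0078,0.065,0,-1],[0,0,0.03,-0.0078,0.065,0,-1],[0,0,0.01,-0.0078,0.065,0,-1],[0,0,0,-0.0078,0.065,0,-1]]])

```text
clock: 17.2
eef_pos: [493.5, -72.2, 216.9]
tcp_rot: [-3.091, -0.626, 0.121]
contact_force: [-0.9, 0.2, -0.3]
opening: 0.002
grasp_force: 0.0
```

Request:
send_rows(moves=[[[0.005,0,0,-0.0078,0.065,0,-1],[0.005,0,0,-0.0078,0.065,0,-1],[0.01,0,0,-0.0078,0.065,0,-1],[0.01,0,0,-0.0078,0.065,0,-1],[0.01,0,0,-0.0078,0.065,0,-1],[0.01,0,0,-0.0078,0.065,0,-1],[0.01,0,0,-0.0078,0.065,0,-1],[0,0,0,0,0,0,-1]]])

```text
clock: 18.0
eef_pos: [555.8, -71.7, 216.4]
tcp_rot: [-3.089, -0.173, 0.122]
contact_force: [0.3, -0.2, -0.4]
opening: 0.001
grasp_force: 0.0
```

```bash
sed -i 's/radians(45)/radians(__import__("os").environ.get("LEAN","45").__float__() if 0 else float(__import__("os").environ.get("LEAN","45")))/' st.py; LEAN=0 python3 st.py
```

```text
18.0 p [555.7513 -71.7313 216.4267] q [-0.19  0.22  1.91  0.13  0.87  1.17] F [ 0.3 -0.2 -0.4] Fu 0.3
rot to target [-0.0723  0.165  -0.0076] lean 10.320822995585834
clamp xyz TCP -115.23277756203369 6.998532875324886 216.4266674732341 tip edge x,z -95.43277756203369 212.2266674732341
```

Request:
send_rows(moves=[[[0,0,0.03,-0.024,0.055,-0.0025,-1],[0,0,0.03,-0.024,0.055,-0.0025,-1],[0.01,0,0.005,-0.024,0.055,-0.0025,-1],[0.03,0.002,0,0,0,0,-1],[0.03,0.002,0,0,0,0,-1],[0.03,0.002,0,0,0,0,-1],[0.02,0.0013,0,0,0,0,-1],[0,0,0,0,0,0,-1]]])

```text
clock: 18.8
eef_pos: [674.5, -64.2, 280.1]
tcp_rot: [-3.14, -0.001, 0.119]
contact_force: [0.8, -0.0, 0.7]
opening: -0.001
grasp_force: 0.0
```

```bash
LEAN=0 python3 - <<'E'
from wr import *
f=grab_frame("side");g=grab_frame("scene");w=grab_frame("wrist")["img"]
cv2.imwrite("pics/b6.png",np.hstack([cv2.resize(i,(390,390),interpolation=2) for i in (f["img"][175:275,265:365],g["img"][150:250,180:280])])[:,:,::-1])
E
```

```text
18.8 p [674.4572 -64.233  280.1227] q [-0.1   0.41  1.48  0.    1.25  1.35] F [ 0.8 -0.   0.7] Fu 0.8
rot to target [-0.0018  0.0005 -0.0001] lean 0.1059603388335225
clamp xyz TCP 3.523796369231108 0.3511673944253004 280.1227220737491 tip edge x,z 23.323796369231108 275.9227220737491
```

View pics/b6.png

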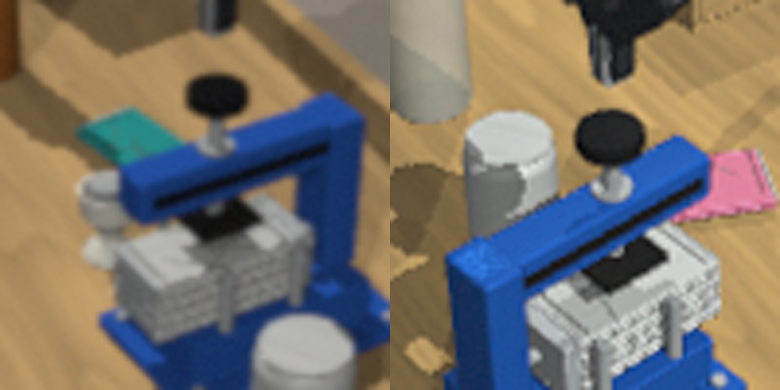

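Both views show the front ends in line and the closed fingertips directly above the knob (side (217,20) over (217,90), scene (610,75) over (610,130)). Pressing down now.

Request:
send_rows(moves=[[[0.0005,0,-0.01,0,0,0,-1],[0,0,-0.01,0,0,0,-1],[0,0,-0.008,0,0,0,-1],[0,0,-0.004,0,0,0,-1],[0,0,-0.003,0,0,0,-1],[0,0,-0.003,0,0,0,-1],[0,0,-0.003,0,0,0,-1],[0,0,-0.003,0,0,0,-1]]])

```text
clock: 19.75
eef_pos: [674.2, -64.6, 237.8]
tcp_rot: [-3.141, -0.001, 0.118]
contact_force: [-1.4, -0.9, 3.8]
opening: -0.005
grasp_force: 1.8
```

Request:
send_rows(moves=[[[0,0,-0.002,0,0,0,-1],[0,0,-0.002,0,0,0,-1],[0,0,-0.002,0,0,0,-1],[0,0,-0.002,0,0,0,-1],[0,0,-0.002,0,0,0,-1],[0,0,-0.002,0,0,0,-1],[0,0,-0.002,0,0,0,-1],[0,0,-0.002,0,0,0,-1]]])

```text
clock: 20.55
eef_pos: [674.3, -64.6, 222.0]
tcp_rot: [-3.141, -0.001, 0.118]
contact_force: [-7.1, 0.7, 20.9]
opening: -0.001
grasp_force: 10.8
```

Request:
send_rows(moves=[[[0,0,-0.0005,0,0,0,-1],[0,0,0,0,0,0,-1]]])

```text
clock: 20.75
eef_pos: [674.2, -64.6, 222.1]
tcp_rot: [-3.141, -0.001, 0.118]
contact_force: [-3.4, 0.8, 11.6]
opening: -0.002
grasp_force: 5.5
```

Request:
send_rows(moves=[[[0,0,-0.001,0,0,0,-1],[0,0,-0.001,0,0,0,-1],[0,0,0,0,0,0,-1]]])

```text
clock: 21.05
eef_pos: [674.3, -64.6, 222.0]
tcp_rot: [-3.141, -0.002, 0.118]
contact_force: [-7.9, 1.1, 23.1]
opening: -0.0
grasp_force: 11.9
```

Request:
send_rows(moves=[[[0,0,0.005,0,0,0,-1],[0,0,0.02,0,0,0,-1],[0,0,0.03,0,0,0,-1],[0,0,0.03,0,0,0,-1],[0,0,0,0,0,0,-1]]])

```text
clock: 21.55
eef_pos: [675.7, -64.8, 308.0]
tcp_rot: [3.141, -0.006, 0.118]
contact_force: [1.0, 0.3, 1.0]
opening: 0.004
grasp_force: 0.0
```

Run:
```python
from rig import grab_frame
import cv2,numpy as np
f=grab_frame("side")["img"];g=grab_frame("scene")["img"]
cv2.imwrite("pics/b7.png",np.hstack([cv2.resize(i,(395,500),interpolation=2) for i in (f[185:285,280:359],g[165:265,190:269])])[:,:,::-1])
```

```text
(no output)
```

View pics/b7.png

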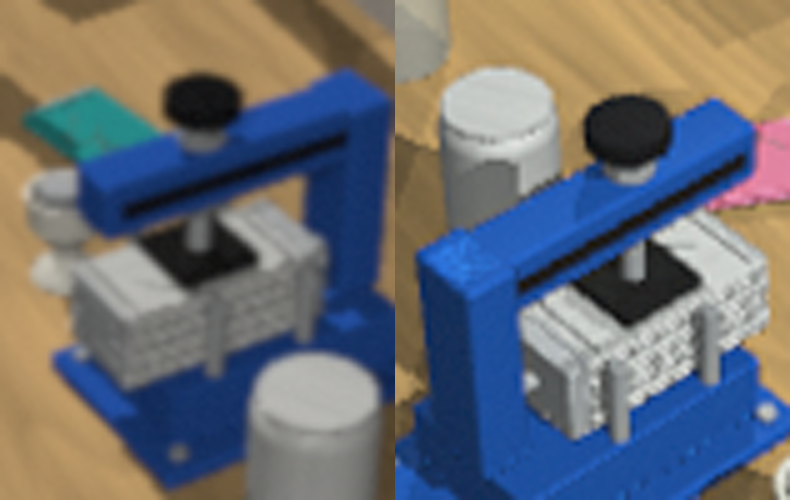

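The pad lies on the stack (side (200,250), scene (635,285)). The ends are flush and the stack is against the stop plate. The bystanders in view haven't moved.

```bash
python3 -c "
from rig import sign_off
print(sign_off())"
```

```text
the job is handed in; nothing more can be done
None
```

I handed the job in at about 21.7 s on the robot's clock: all four cans are flush against the back stop and the jaw rests on the stack, though the first push on can4 was not gentle, peaking near 90 N at the wrist (limit 120 N) before I backed off.

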